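# Tap a tapered compression anvil home in the load-cell socket

## Robot

A 6-joint arm with a two-finger parallel gripper is mounted at the origin on a cart in front of the work surface, level with it; the furniture and walls round the work are solid. World frame = base frame: x ahead of the robot, y to its left, z up, the work surface at z = 0. Lengths are in m, angles in rad, forces in N, time in s.
With the tool pointing down it reaches from about 0.425 to 0.95 m from the base axis. Payload 3.5 kg.
Tool frame: the origin (TCP) lies at the very end of the fingers, on their centre line; the grasp point (between the pads) lies 19 mm behind it (ctrl.grip_point_offset is the distance from the TCP to the grasp point, in m); z points along the fingers, y is the line along which they close (so a half turn about z gives the same grasp; the last joint's range is limited). The gripper opens to 85 mm and grips with 20 to 120 N. Pads are 22 mm wide; open, the fingers measure 114 mm over their backs; the gripper's body (76 mm by 85 mm) begins 54 mm behind the grasp point. The pads swing forward as they close: fully open they stand 13 mm farther back than shut.
Start: joints at [-1.351, 0.286, 1.577, -0, 1.279, -0.15], TCP at [0.244, -0.629, 0.231] pointing down, gripper open.
Joint ranges: [-2.77, 2.77], [-0.9, 2.22], [0.21, 2.48], [-1.53, 4.67], [0.24, 2.81], [-2.84, 2.84]. Speed limits (rad/s): [2.79, 2.79, 3.14, 3.14, 3.14, 3.14].

## Interface

Orientations are given as a unit quaternion [x, y, z, w].
In Python, from plant import telemetry, vision, ctrl gives the robot as it stands.
- The arm moves only by the tool arm_command, never from a script. Its argument "series" is one flat list of numbers, 7 for each row, row after row: the shift along the tool's x, y, z in cm, then the turn, a rotation vector about the tool's x, y, z in degrees, then the closure, from 0 (fully open) to 1 (shut). A call has 1 to 10 rows; each row is the pose to reach, as a shift and turn from the pose commanded when the call began, along the tool's axes at that moment; what a row does not reach only later rows make up. A row lasts 1/12 s, in which the tool goes at most 41.7 mm and 7.16 degrees, less where a joint would pass 70% of its speed; a pose out of reach is approached as far as the arm can. A call with a gripper value outside its range is refused whole. The fingers move at their own pace and stop on an object; "force" is the grip in N (left out, the last holds). Time passes only in rows, so rows that repeat a pose let the fingers close. It gives the time, the measured TCP pose, the force, the opening and the grip force at its end, in the units of the state.
- telemetry.get_state(): the state, without advancing time (a new reading comes with each control period).
- vision.read_camera(name): name is "scene" or "side" or "wrist"; returns a dict with "color" (384x512x3 uint8, blue, green, red), "K" (3x3 intrinsics, pixels), "rvec" (rotation vector, rad) and "tvec" (3), from world to camera coordinates, as OpenCV has them; the wrist camera has in their place "T_tool_cam" (4x4, takes a point from camera to tool coordinates, whose origin is the TCP and whose axes are the flange's). Camera axes: x right, y down, z forward; pixel columns grow to the right and rows downward; lengths in m; the calibration is good to about 2 mm. A picture is of the moment at which its call begins: read the wrist's pose just before it. There is no depth.
- ctrl.sign_off(): hands the job in; it is judged then, once.
The state is a dict: "time": time; "qpos": joint angles; "dq": joint speeds; "joint_efforts": joint torques, N m; "eef_pos": TCP position; "tcp_rot": TCP orientation; "contact_force": force on the tool from outside, world axes, zero at the start; "wrist_torque": the same for the moment, N m; "opening": opening from 0.0 (shut) to 1.0 (fully open); "finger_force": force on a finger pad.
Only numpy, scipy, OpenCV 4.12 (cv2) and the standard library are available. Lean on these libraries where they do the work, as an engineer would, in place of code of your own. Each camera call takes 0.05 s, during which the arm holds its last target. There are 200 camera calls.

## Task

Take the flat-topped anvil out of the rack, start its tapered shank upright in the socket of the load-cell base and let go. Then pick up the tapping weight and drive the anvil down with it in at least two strokes, lifting clear in between, until the shank bears firmly on the stop hidden in the socket, so that friction holds it there; the cell behind the stop is ruined by more than 20 N. Stand the tapping weight upright back on the worktop, and leave the ball-ended probe and the other things where they are.

Things in the scene. Friction and masses are not known exactly. Their poses are not given: they have to be found in the camera images.
- anvil_top (a point): Centre of the anvil's flat top, 46 mm above its origin, where it is tapped. Driving it into the jaws takes 3 to 4 N at first and 4 to 11 N deeper (unknown friction). On the stop, the force climbs by a further 12 N per mm. A total push of about 17 N (at most 23 N) on the top brings it home at any friction and is safe; after it the anvil rises by less than 1 mm and stays.
- anvil: Flat-topped anvil, bare metal, about 120 g, upright in one of the rack's two holes, hanging by its collar. Origin: centre of the collar's underside; z up, its axis. Collar 38 mm across, 6 mm thick; above it a cylindrical stem 24 mm across, 40 mm tall, to grip; below it a tapered shank 62 mm long, 25 mm across under the collar, 16 mm at the tip.
- anvil_tip (a point): Centre of the tip of the anvil's shank, 62 mm below the anvil's origin.
- ball_probe: The ball-ended probe, a bystander in the other hole of the rack: the same shank and collar, but a thin neck and a 26 mm ball on top (49 mm above its origin, the underside of its collar). Leave it in the rack.
- rack: Fixed black storage block, 56 mm (x) by 150 mm (y) by 92 mm high, origin at the centre of its underside; two 29 mm through holes 80 mm apart along its y axis.
- socket: Fixed load-cell base, origin at the centre of its underside: grey foot 104 x 90 x 16 mm and a round metal barrel 72 mm across. The sprung stop inside is out of sight: the shank meets it with the collar's underside somewhere between 18 and 4 mm above the mouth, different each time. Home: over 4 N on the stop (0.3 mm into it) while driven. 20 N (1.7 mm into it) ruins the cell.
- socket_mouth (a point): Centre of the socket's mouth (35 mm wide) in the top face of the barrel, 80 mm above the worktop, z up. Inside, 2 to 32 mm deep, four sprung jaws with the shank's taper grip the shank. It first touches them with the collar's underside about 26 mm above the mouth; a set-down push of 2 to 4 N leaves it standing there by itself.
- tapping_weight: Tapping weight, 250 g, 100 mm tall, round about its z axis, origin at the centre of its flat underside, the striking face. A head 36 mm across and 28 mm tall with a white plastic face; above it a dark cylindrical handle 26 mm across and 72 mm tall, to be gripped from above. Stands upright on the worktop at the start.
- beaker_50: Bystander: small glass beaker, 44 mm across, 58 mm tall, origin under its centre.
- stopper_c: Bystander: dark rubber stopper, 32 mm across, 28 mm tall, origin under its centre.
- vial_a: Bystander: small capped vial, 28 mm across, 60 mm tall, origin under its centre.
Things that resemble listed ones, but are neither listed nor needed, are in the scene too. Leave any yellow look-alike of the tapping_weight alone. What is shaped like the anvil but purple is not meant.

How it is judged:
On the way, in this order (a step that is already met when the one before it is completed fails the run):
1. the anvil stands upright by itself in the socket, its shank in the jaws, released (horizontal distance between anvil_tip and socket_mouth below 0.004 m and angle between anvil's own z axis and vertical below 0.07 rad and z of anvil in the frame of socket_mouth below 0.03 m and contact force between the fingers and anvil below 0.1 N), for 0.2 s.
2. a first stroke: the tapping weight bears on the anvil with more than 3 N (horizontal distance between anvil_tip and socket_mouth below 0.004 m and angle between anvil's own z axis and vertical below 0.07 rad and contact force between tapping_weight and anvil above 3 N), for 0.02 s.
3. the tapping weight is lifted clear of the anvil, which stays in the socket (horizontal distance between anvil_tip and socket_mouth below 0.004 m and angle between anvil's own z axis and vertical below 0.07 rad and contact force between tapping_weight and anvil below 0.1 N and z of anvil in the frame of socket_mouth below 0.028 m and z of tapping_weight in the frame of anvil above 0.047 m), for 0.1 s.
4. a further stroke: driven by the tapping weight, the shank presses on the stop with more than 4 N (horizontal distance between anvil_tip and socket_mouth below 0.004 m and angle between anvil's own z axis and vertical below 0.07 rad and contact force between tapping_weight and anvil above 4 N and contact force between anvil and stop_c0 above 4 N), for 0.05 s.
At the end, for the whole second after the job is handed in: The anvil stands in the socket (tip within 4 mm of the axis, within 0.07 rad of upright, collar under 19.5 mm above the mouth), pressed on the stop by over 1 N, held by friction alone; the tapping weight stands upright (within 0.08 rad), at rest on the worktop, off the anvil; nothing is held (horizontal distance between anvil_tip and socket_mouth below 0.004 m and angle between anvil's own z axis and vertical below 0.07 rad and z of anvil in the frame of socket_mouth below 0.0195 m and contact force between anvil and stop_c0 above 1 N and linear speed of anvil below 0.01 m/s and contact force between each of tapping_weight, the fingers and anvil below 0.1 N and angle between tapping_weight's own z axis and vertical below 0.08 rad and height (world z) of tapping_weight between -0.006 and 0.006 m and linear speed of tapping_weight below 0.02 m/s); the robot touches nothing.
It fails at once if more than 20 N on the stop of the load cell (contact force between anvil and stop_c0 above 20 N).
It fails at once if the ball-ended probe moved by more than 15 mm (distance of ball_probe from where it was at the start of the episode above 0.015 m).
It fails at once if the small beaker moved by more than 20 mm (distance of beaker_50 from where it was at the start of the episode above 0.02 m).
It fails at once if the rubber stopper moved by more than 20 mm (distance of stopper_c from where it was at the start of the episode above 0.02 m).
It fails at once if the vial moved by more than 20 mm (distance of vial_a from where it was at the start of the episode above 0.02 m).
It also fails if it takes over 72 s, if anything falls off the work surface, if the arm or the gripper's body presses on something with over 40 N, if the wrist force passes 120 N, or if a joint passes its speed limit or range.

## Working session

There is one attempt and no reset: what is moved stays moved. The work goes in short steps, Python scripts to look and compute and a tool call to move; the robot and the scene stay as the last step left them, time stands still between calls to the robot, and variables do not carry over. Pictures are saved under pics/ and viewed, at most 10 in all, crops included, and the job is handed in when it is done.

Besides the shell and the picture viewer there is one more tool, called after ">>>" as name(argument=value, ...) on one line, values as JSON. arm_command: Moves the arm, as the interface text tells. Its arguments: {"type":"object","properties":{"series":{"type":"array","items":{"type":"number"}},"force":{"type":"number"}},"required":["series"]}

```bash
mkdir -p pics; cat > h.py <<'E'
import numpy as np, cv2
from scipy.spatial.transform import Rotation as R
from plant import telemetry, vision, ctrl
def snap(n):
    s=telemetry.get_state(); c=vision.read_camera(n); K=np.array(c["K"]).reshape(3,3)
    if n=="wrist":
        T=np.array(c["T_tool_cam"]).reshape(4,4); Rt=R.from_quat(s["tcp_rot"]).as_matrix()
        Rw=Rt@T[:3,:3]; o=Rt@T[:3,3]+np.array(s["eef_pos"])
    else:
        Rc=cv2.Rodrigues(np.array(c["rvec"],float))[0]; Rw=Rc.T; o=-Rc.T@np.array(c["tvec"],float).ravel()
    return np.array(c["color"]),K,Rw,o
def ray(K,Rw,o,u,v,z):
    d=Rw@np.linalg.solve(K,[u,v,1.]); return o+d*(z-o[2])/d[2]
def proj(K,Rw,o,p):
    q=K@(Rw.T@(np.array(p)-o)); return q[:2]/q[2]
E
python3 - <<'E'
from h import *
ims=[]
for n in("scene","side"):
    c,K,Rw,o=snap(n); np.savez(f"{n}.npz",c=c,K=K,Rw=Rw,o=o); print(n,o,Rw[:,2],K[0,0])
    cv2.imwrite(f"pics/{n}0.png",cv2.resize(c,(800,600),interpolation=cv2.INTER_CUBIC))
s=telemetry.get_state(); print(s, ctrl.grip_point_offset)
E
```

```text
scene [-0.07653799  0.69651612  0.79428833] [ 0.5303042  -0.60014085 -0.59883923] 378.2149213716834
side [0.06344631 1.41653415 0.66542255] [ 0.29789711 -0.879749   -0.37053882] 447.3081121629999
{'time': 0.1, 'qpos': array([-1.35101496e+00,  2.87131405e-01,  1.57804737e+00, -1.74817758e-05,
        1.27858881e+00, -1.49960666e-01]), 'dq': array([ 0.00012339, -0.00197056, -0.00256959, -0.00152245, -0.00042495,
        0.00036038]), 'joint_efforts': array([ 8.38684173e-04, -4.07291400e+01, -2.93699545e+01, -1.43847988e-04,
        3.37951264e-03, -1.48031070e-06]), 'eef_pos': array([ 0.24384448, -0.62877424,  0.23004019]), 'tcp_rot': array([ 9.82958923e-01,  1.83822125e-01, -4.63186014e-05, -1.08651049e-03]), 'contact_force': array([-0.31536834, -0.27482449, -0.26648163]), 'wrist_torque': array([ 0.05979135, -0.03191595, -0.00104146]), 'finger_force': 0.0, 'opening': 0.9999228463333455} 0.0187
```

View pics/scene0.png

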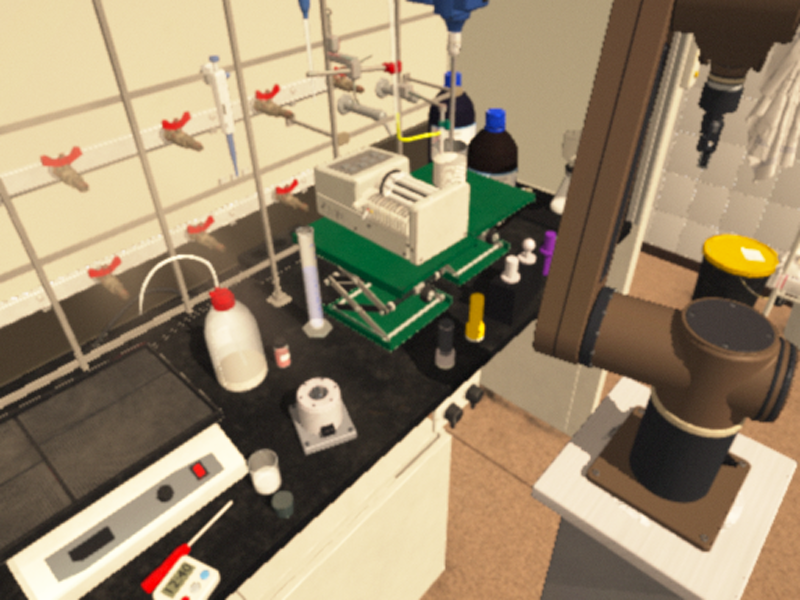

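View pics/side0.png

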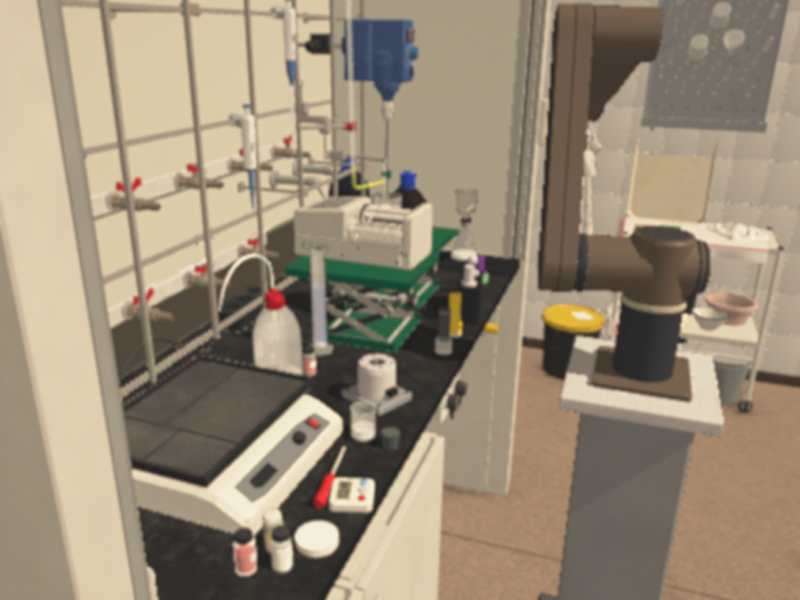

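Scene picture (800x600 px):
- **Anvil candidates:** a white-grey cylinder at (511,268), the ball probe at (528,250) and a purple look-alike at (549,255). The anvil is the grey flat-topped one in the black rack.
- **Weight candidates:** dark-handled at (445,345) and yellow at (476,318). The dark one is meant.
- **Socket barrel:** top at (318,388).

I'll confirm these in a crop.

```bash
python3 - <<'E'
from h import *
D={}
for n in("scene","side"):
    d=np.load(n+".npz"); D[n]=(d["K"],d["Rw"],d["o"]); 
    if n=="scene":
        c=d["c"]; cv2.imwrite("pics/crop1.png",cv2.resize(c[140:245,270:375],(800,600+200)[:1]*1+(600,),interpolation=cv2.INTER_CUBIC))
k=.64
for nm,u,v,z in[("anviltop",511,258,.138),("ball",528,244,.141),("socket",318,389,.08),("tapper top",446,324,.1),("yellow top",477,297,.1),("beaker top",264,457,.058),("stopper",283,495,.028)]:
    print(nm,ray(*D["scene"],u*k,v*k,z).round(3))
for nm,u,v,z in[("anviltop",470,268,.138),("ball",472,257,.141),("socket",377,362,.08),("tapper top",445,312,.1)]:
    print("side",nm,ray(*D["side"],u*k,v*k,z).round(3))
E
```

```text
anviltop [ 0.422 -0.169  0.138]
ball [ 0.422 -0.231  0.141]
socket [0.49  0.288 0.08 ]
tapper top [0.42  0.039 0.1  ]
yellow top [ 0.425 -0.063  0.1  ]
beaker top [0.464 0.422 0.058]
stopper [0.41  0.435 0.028]
side anviltop [ 0.411 -0.148  0.138]
side ball [ 0.425 -0.226  0.141]
side socket [0.482 0.297 0.08 ]
side tapper top [0.416 0.055 0.1  ]
```

View pics/crop1.png

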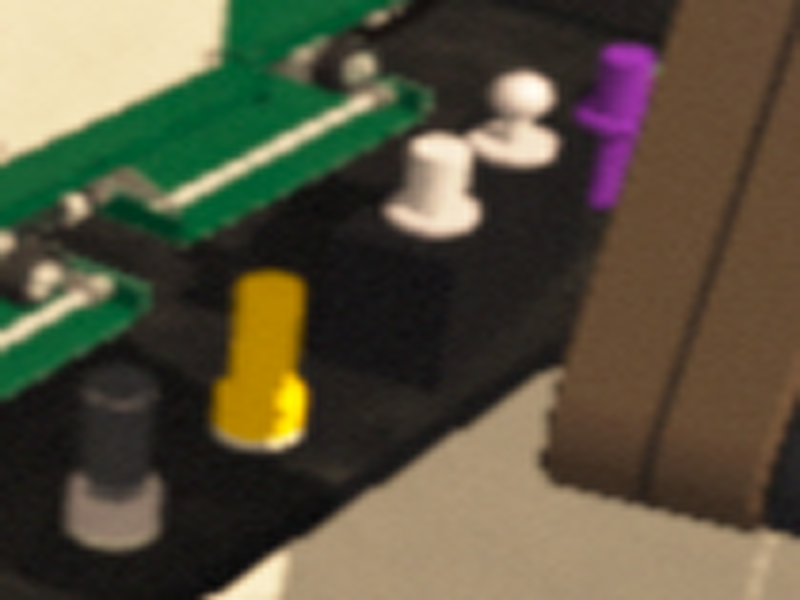

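The crop confirms it: the grey flat-topped anvil is in the rack at crop (440,180), next to the ball probe at (522,110). The purple one and the yellow weight are look-alikes. Next I'll move over the anvil.

>>> arm_command(series=[2,-2,-4,0,0,2,0,5,-5.6,-7,0,0,5,0,8,-9,-8,0,0,8,0,11,-12.4,-8,0,0,11,0,14,-15.8,-8,0,0,14,0,17,-19.2,-8,0,0,16,0,20,-22.6,-8,0,0,18,0,23,-26,-8,0,0,20,0,26,-29,-8,0,0,21.2,0,28,-31.6,-8,0,0,21.2,0])

```text
time: 0.93
eef_pos: [0.3797, -0.263, 0.3109]
tcp_rot: [1.0, -0.001, -0.0, -0.0]
contact_force: [0.8, 0.6, -0.1]
opening: 0.997
finger_force: 0.0
```

>>> arm_command(series=[1.5,-4,0,0,0,0,0,2,-6,0,0,0,0,0,2,-6,0,0,0,0,0,2,-6,0,0,0,0,0])

```text
time: 1.27
eef_pos: [0.3997, -0.2041, 0.3111]
tcp_rot: [1.0, 0.001, -0.0, 0.0]
contact_force: [0.4, -0.2, -0.7]
opening: 0.999
finger_force: 0.0
```

```bash
python3 - <<'E'
from h import *
c,K,Rw,o=snap("wrist"); np.savez("w1.npz",c=c,K=K,Rw=Rw,o=o)
s=telemetry.get_state(); print(s["time"],s["eef_pos"],R.from_quat(s["tcp_rot"]).as_matrix().round(3),s["qpos"],s["contact_force"],o)
cv2.imwrite("pics/w1.png",cv2.resize(c,(800,600),interpolation=cv2.INTER_CUBIC))
E
```

```text
1.3167 [ 0.39950871 -0.20507169  0.31102429] [[ 1.     0.001 -0.   ]
 [ 0.001 -1.    -0.   ]
 [-0.     0.    -1.   ]] [-7.00534272e-01 -2.87336179e-01  2.00616431e+00 -5.80279434e-04
  1.42291159e+00  8.69592098e-01] [ 0.51253762 -0.49878963 -0.39627111] [ 0.47264617 -0.20363483  0.45275059]
```

View pics/w1.png

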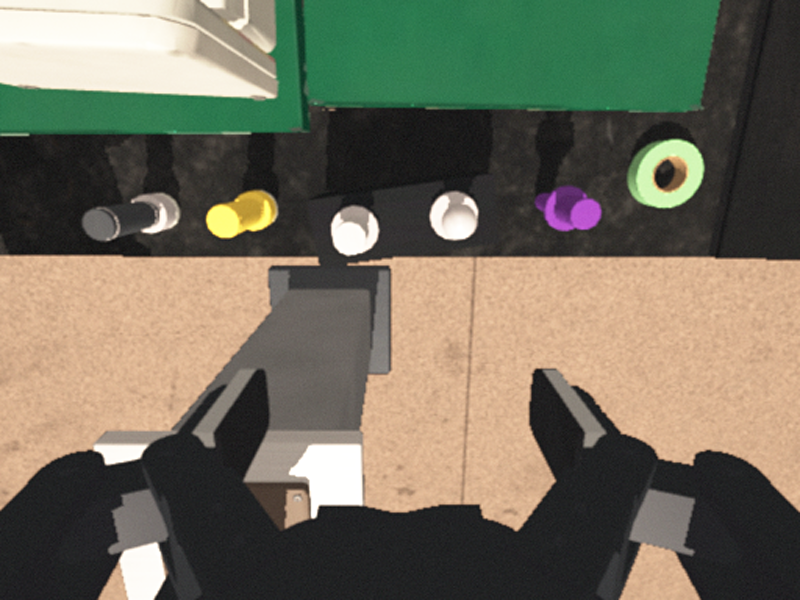

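The wrist view shows the anvil top at about (350,234) and the ball at (459,218), with the jack's edge along rows 105-130. The weight's handle top is at (102,222). I'll compute positions from this.

```bash
python3 - <<'E'
from h import *
d=np.load("w1.npz"); c=d["c"];P=(d["K"],d["Rw"],d["o"]);k=.64
hsv=cv2.cvtColor(c,cv2.COLOR_BGR2HSV)
g=c[125:168,205:310]
cv2.imwrite("pics/w1c.png",cv2.resize(c[125:170,205:265],(800,600),interpolation=cv2.INTER_CUBIC))
m=((hsv[...,2]>110)&(hsv[...,1]<70)).astype(np.uint8); m[:, :200]=0; m[161:]=0;m[:115]=0
n,l,st,ce=cv2.connectedComponentsWithStats(m)
for i in range(1,n):
    if st[i,4]>100:
        pts=np.argwhere(l==i)[:,::-1].astype(np.float32); print(st[i],ce[i],cv2.minEnclosingCircle(pts))
for nm,u,v,z in[("top",350,234,.138),("collar",355,229,.098),("ball",459,217,.141),("jack",500,108,.15),("jackL",200,132,.15),("tapper top",102,222,.1),("tapper head",162,214,.028),("yellow top",224,221,.1),("rackL",315,197,.092),("rackR",488,178,.092)]:
    print(nm,ray(*P,u*k,v*k,z).round(4))
S=np.load("scene.npz"); print(ray(S["K"],S["Rw"],S["o"],390*k,290*k,.15))
E
```

```text
[408 115  40  17 345] [425.53333333 123.23188406] ((427.5, 115.5), 19.506507873535156)
[275 123  31  31 794] [290.27455919 138.01511335] ((290.5, 138.0), 16.101341247558594)
[212 132  31  29 752] [226.49069149 146.67553191] ((226.47825622558594, 147.52174377441406), 16.294292449951172)
top [ 0.4212 -0.1691  0.138 ]
collar [ 0.4187 -0.1689  0.098 ]
ball [ 0.4338 -0.2456  0.141 ]
jack [ 0.5033 -0.2675  0.15  ]
jackL [ 0.4885 -0.0762  0.15  ]
tapper top [0.424  0.0307 0.1   ]
tapper head [0.4217 0.0203 0.028 ]
yellow top [ 0.425  -0.0658  0.1   ]
rackL [ 0.4431 -0.1371  0.092 ]
rackR [ 0.4581 -0.2737  0.092 ]
[0.52091921 0.07818976 0.15      ]
```

View pics/w1c.png

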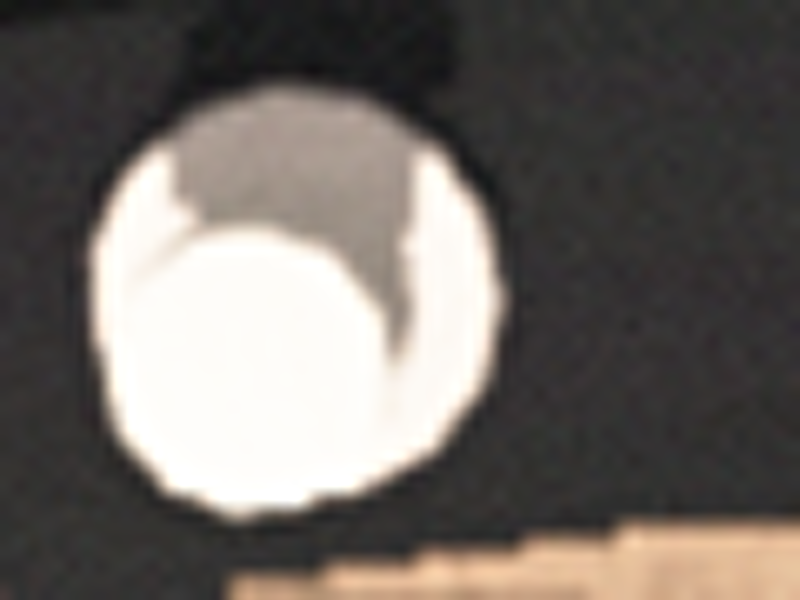

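The anvil is at (0.418,-0.169). I'll descend with the fingers closing along y, partly closed so they clear the ball.

>>> arm_command(series=[0.9,-1.8,1,0,0,0,0.3,1.85,-3.6,3,0,0,0,0.3,1.85,-3.6,6,0,0,0,0.3,1.85,-3.6,9,0,0,0,0.3,1.85,-3.6,12,0,0,0,0.3,1.85,-3.6,14.5,0,0,0,0.3,1.85,-3.6,16.5,0,0,0,0.3,1.85,-3.6,18.5,0,0,0,0.3,1.85,-3.6,20.5,0,0,0,0.3,1.85,-3.6,20.5,0,0,0,0.3], force=40)

```text
time: 2.15
eef_pos: [0.415, -0.1687, 0.1018]
tcp_rot: [1.0, -0.001, -0.004, -0.003]
contact_force: [-1.6, 0.3, -0.5]
opening: 0.7
finger_force: 0.0
```

>>> arm_command(series=[0,0,0,0,0,0,0.5,0,0,0,0,0,0,0.65,0,0,0,0,0,0,0.8,0,0,0,0,0,0,1,0,0,0,0,0,0,1,0,0,0,0,0,0,1,0,0,0,0,0,0,1])

```text
time: 2.73
eef_pos: [0.4192, -0.1702, 0.1081]
tcp_rot: [1.0, 0.0, 0.001, 0.001]
contact_force: [-0.9, -2.4, 5.8]
opening: 0.266
finger_force: 39.6
```

>>> arm_command(series=[0,0,-0.5,0,0,0,1,0,0,-1.5,0,0,0,1,0,0,-3,0,0,0,1,0,0,-5,0,0,0,1,0,0,-7.5,0,0,0,1,0,0,-10,0,0,0,1,0,0,-13,0,0,0,1,0,0,-15,0,0,0,1,0,0,-16,0,0,0,1,0,0,-16,0,0,0,1])

```text
time: 3.57
eef_pos: [0.419, -0.1695, 0.2691]
tcp_rot: [1.0, 0.0, 0.002, 0.001]
contact_force: [0.3, 0.3, -1.4]
opening: 0.273
finger_force: 39.3
```

>>> arm_command(series=[0.5,-1.5,0,0,0,0,1,1,-4,0,0,0,0,1,1.2,-7.5,0,0,0,0,1,1.2,-11,0,0,0,0,1,1.2,-14.5,0,0,0,0,1,1.2,-18,0,0,0,0,1,1.2,-21.5,0,0,0,0,1,1.2,-25,0,0,0,0,1,1.2,-28,0,0,0,0,1,1.2,-30,0,0,0,0,1])

```text
time: 4.4
eef_pos: [0.4284, 0.1335, 0.2638]
tcp_rot: [1.0, 0.001, -0.002, -0.0]
contact_force: [0.5, -0.1, -1.9]
opening: 0.268
finger_force: 39.4
```

```bash
python3 - <<'E'
from h import *
ims=[]
for n in("wrist","scene","side"):
    c,K,Rw,o=snap(n); np.savez(n+"2.npz",c=c,K=K,Rw=Rw,o=o); ims.append(c)
s=telemetry.get_state(); print(s["time"],s["eef_pos"],s["tcp_rot"],s["opening"],s["contact_force"])
cv2.imwrite("pics/w2.png",np.vstack([np.hstack([cv2.resize(i,(400,300),interpolation=cv2.INTER_AREA) for i in ims[:2]]),np.hstack([cv2.resize(ims[2],(400,300)),cv2.resize(ims[0][0:240,96:416],(400,300))])]))
E
```

```text
4.55 [0.42882568 0.13192522 0.26400265] [ 9.99996488e-01  1.52952398e-03 -2.15182674e-03  2.30899080e-04] 0.266565418015917 [ 0.09865436 -0.36740124 -1.75050205]
```

View pics/w2.png

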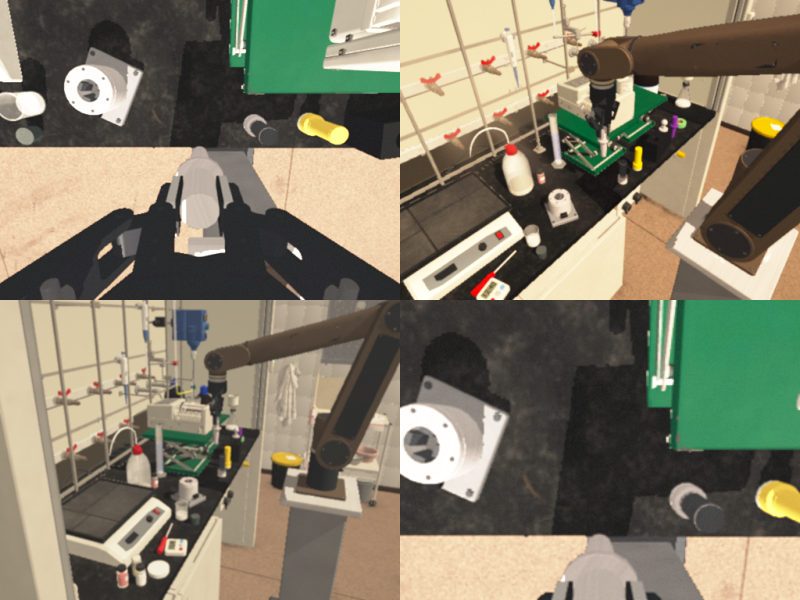

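The anvil is held. In the wrist tile the socket's mouth is at about (97,88), and the shank tip shows at (200,150). I'll measure the mouth and the tip.

```bash
python3 - <<'E'
from h import *
d=np.load("wrist2.npz"); c=d["c"];P=(d["K"],d["Rw"],d["o"]); print(P[0],P[2],P[1][:,2])
g=cv2.cvtColor(c,cv2.COLOR_BGR2GRAY)
roi=np.zeros_like(g); roi[70:150,75:160]=1
m=((g>150)*roi).astype(np.uint8)
cs,h=cv2.findContours(m,cv2.RETR_CCOMP,cv2.CHAIN_APPROX_NONE)
for q,hh in zip(cs,h[0]):
    if cv2.contourArea(q)>60:
        e=cv2.fitEllipse(q); print(e,hh[3],ray(*P,*e[0],.08).round(4))
tcp=np.array([.4288,.1319,.264])
for nm,off in[("collarU",-.016),("tip",-.078)]:
    print(nm,proj(*P,tcp+[0,0,off]))
cv2.imwrite("pics/w2c.png",np.hstack([cv2.resize(c[70:150,75:165],(400,600),interpolation=cv2.INTER_CUBIC),cv2.resize(c[180:270,225:285],(400,600),interpolation=cv2.INTER_CUBIC)]))
E
```

```text
[[284.95830696   0.         254.99480996]
 [  0.         284.95830696 187.18403724]
 [  0.           0.           1.        ]] [0.50192025 0.13373273 0.40520301] [-0.29218045  0.0011589  -0.9563625 ]
((123.20712280273438, 115.73623657226562), (65.57715606689453, 85.98099517822266), 113.518310546875) -1 [0.4851 0.2805 0.08  ]
((113.66256713867188, 115.02397155761719), (24.262496948242188, 31.27280044555664), 145.69374084472656) 0 [0.4858 0.291  0.08  ]
collarU [258.27246553 227.01818131]
tip [257.5687184  194.44688403]
```

View pics/w2c.png

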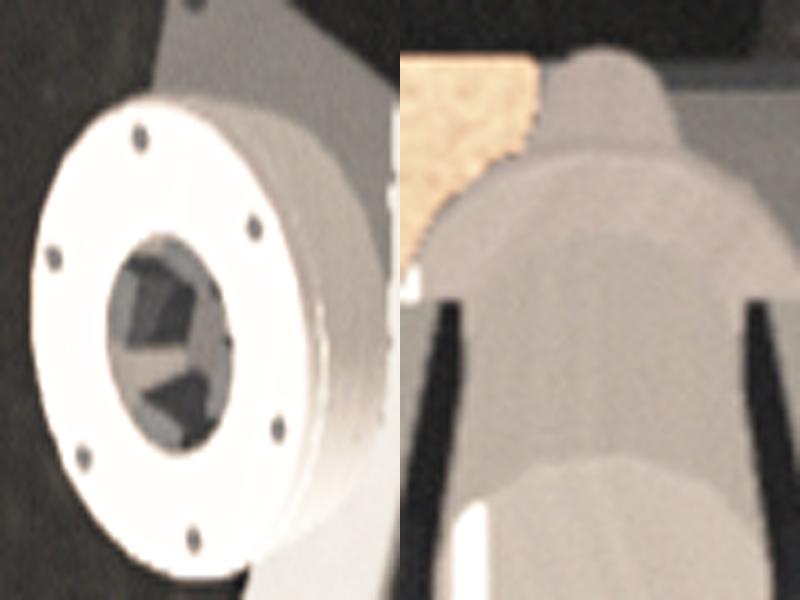

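>>> arm_command(series=[0.7,-2,0,0,0,0,1,1.8,-5,0,0,0,0,1,3,-8.5,0,0,0,0,1,4.3,-12,0,0,0,0,1,5.2,-14.5,2,0,0,0,1,5.65,-15.9,4,0,0,0,1,5.65,-15.9,6,0,0,0,1,5.65,-15.9,6.5,0,0,0,1,5.65,-15.9,6.5,0,0,0,1,5.65,-15.9,6.5,0,0,0,1])

```text
time: 5.38
eef_pos: [0.4868, 0.2887, 0.201]
tcp_rot: [1.0, -0.001, -0.001, 0.0]
contact_force: [-0.3, 0.0, -0.3]
opening: 0.269
finger_force: 39.7
```

>>> arm_command(series=[0,0,0,0,0,0,1,0,0,0,0,0,0,1,0,0,0,0,0,0,1])

```text
time: 5.63
eef_pos: [0.4875, 0.2897, 0.203]
tcp_rot: [1.0, -0.0, 0.001, -0.0]
contact_force: [-0.4, 0.4, -0.6]
opening: 0.27
finger_force: 39.7
```

```bash
python3 - <<'E'
from h import *
s=telemetry.get_state(); t=np.array(s["eef_pos"]); print(t,s["tcp_rot"],s["contact_force"])
ims=[]
for n in("wrist","scene","side"):
    c,K,Rw,o=snap(n); np.savez(n+"3.npz",c=c,K=K,Rw=Rw,o=o)
    Rt=R.from_quat(s["tcp_rot"]).as_matrix()
    for nm,p in[("tipfront",[.008,0,.078]),("tip",[0,0,.078]),("collarfront",[.019,0,.012])]:
        print(n,nm,proj(K,Rw,o,t+Rt@np.array(p)).round(1))
    print(n,"mouth",proj(K,Rw,o,[.4855,.291,.08]).round(1))
    u,v=proj(K,Rw,o,t+[0,0,-.06]).astype(int); r={"wrist":60,"scene":40,"side":40}[n]
    u0,v0=max(u-r,0),max(v-r,0); print(n,"crop",u0,v0,r)
    ims.append(cv2.resize(c[v0:v0+2*r,u0:u0+2*r],(266,266) if 0 else (266,532)[:1]*2,interpolation=cv2.INTER_CUBIC))
cv2.imwrite("pics/w3.png",np.hstack(ims))
E
```

```text
[0.48747577 0.28968517 0.20295965] [ 9.99998921e-01 -4.44260647e-04  1.31242032e-03 -4.87100335e-04] [-0.36557147  0.44318779 -0.55731505]
wrist tipfront [255.6 185.8]
wrist tip [255.6 195.2]
wrist collarfront [255.7 200. ]
wrist mouth [254.3 182.8]
wrist crop 195 142 60
scene tipfront [199.8 235.8]
scene tip [201.9 237.3]
scene collarfront [194.  214.1]
scene mouth [203.9 250.6]
scene crop 161 192 40
side tipfront [237.9 216.2]
side tip [240.4 216.6]
side collarfront [234.4 194.8]
side mouth [240.9 230.6]
side crop 200 170 40
```

View pics/w3.png

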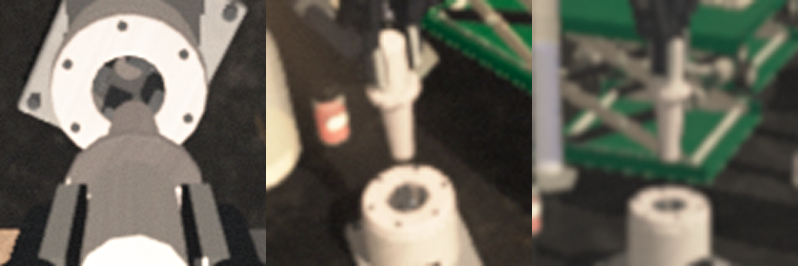

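The tip and mouth agree within about 2 mm in all three views. I'll correct x by -1.2 mm and y by +1.2 mm, then descend to just above the jaws.

>>> arm_command(series=[-0.12,-0.12,0.5,0,0,0,1,-0.12,-0.12,1.5,0,0,0,1,-0.12,-0.12,3,0,0,0,1,-0.12,-0.12,4.5,0,0,0,1,-0.12,-0.12,5.6,0,0,0,1,-0.12,-0.12,6.5,0,0,0,1,-0.12,-0.12,7.1,0,0,0,1,-0.12,-0.12,7.4,0,0,0,1,-0.12,-0.12,7.4,0,0,0,1,-0.12,-0.12,7.4,0,0,0,1])

```text
time: 6.62
eef_pos: [0.4857, 0.2913, 0.1275]
tcp_rot: [1.0, -0.0, 0.0, -0.0]
contact_force: [0.4, 1.2, -2.5]
opening: 0.267
finger_force: 39.7
```

>>> arm_command(series=[0,0,0.1,0,0,0,1,0,0,0.2,0,0,0,1,0,0,0.3,0,0,0,1,0,0,0.4,0,0,0,1,0,0,0.4,0,0,0,1,0,0,0.4,0,0,0,1])

```text
time: 7.12
eef_pos: [0.4858, 0.2912, 0.1236]
tcp_rot: [1.0, -0.0, 0.0, -0.0]
contact_force: [0.7, 1.0, -0.0]
opening: 0.265
finger_force: 39.8
```

>>> arm_command(series=[0,0,0.05,0,0,0,1,0,0,0.1,0,0,0,1,0,0,0.15,0,0,0,1,0,0,0.15,0,0,0,1,0,0,0.15,0,0,0,1])

```text
time: 7.53
eef_pos: [0.4856, 0.2911, 0.1218]
tcp_rot: [1.0, -0.0, 0.0, -0.0]
contact_force: [1.3, 1.7, 0.2]
opening: 0.267
finger_force: 39.9
```

>>> arm_command(series=[0,0,0.05,0,0,0,1,0,0,0.1,0,0,0,1,0,0,0.1,0,0,0,1,0,0,0.1,0,0,0,1])

```text
time: 7.87
eef_pos: [0.4856, 0.2912, 0.121]
tcp_rot: [1.0, -0.0, 0.0, -0.0]
contact_force: [-0.2, 1.9, 1.6]
opening: 0.269
finger_force: 40.0
```

>>> arm_command(series=[0,-0.05,0.05,0,0,0,1,0,-0.05,0.1,0,0,0,1,0,-0.05,0.1,0,0,0,1,0,-0.05,0.1,0,0,0,1])

```text
time: 8.2
eef_pos: [0.4857, 0.2915, 0.1198]
tcp_rot: [1.0, -0.0, 0.0, 0.0]
contact_force: [1.4, 1.7, 2.5]
opening: 0.269
finger_force: 40.0
```

The net push is about 3.5 N with the collar around 24 mm above the mouth. I'll release and rise.

>>> arm_command(series=[0,0,0,0,0,0,0.7,0,0,0,0,0,0,0.6,0,0,0,0,0,0,0.4,0,0,0,0,0,0,0.3,0,0,0,0,0,0,0.3,0,0,-1.5,0,0,0,0.3,0,0,-4,0,0,0,0.3,0,0,-7,0,0,0,0.3,0,0,-10,0,0,0,0.3,0,0,-10,0,0,0,0.3])

```text
time: 9.03
eef_pos: [0.4888, 0.2928, 0.2275]
tcp_rot: [1.0, -0.0, 0.006, -0.002]
contact_force: [1.0, 0.2, 0.9]
opening: 0.7
finger_force: 0.0
```

```bash
python3 - <<'E'
from h import *
t=np.array(telemetry.get_state()["eef_pos"]); ims=[]; print(t)
for n in("wrist","scene","side"):
    c,K,Rw,o=snap(n); np.savez(n+"4.npz",c=c,K=K,Rw=Rw,o=o)
    u,v=proj(K,Rw,o,[.4855,.2915,.11]).astype(int); r={"wrist":60,"scene":40,"side":40}[n]
    u0,v0=max(u-r,0),max(v-r,0); print(n,"crop",u0,v0,r)
    print([proj(K,Rw,o,[.4855,.2915,z]).round(1) for z in(.08,.104,.15)])
    ims.append(cv2.resize(c[v0:v0+2*r,u0:u0+2*r],(266,266),interpolation=cv2.INTER_CUBIC))
cv2.imwrite("pics/w4.png",np.hstack(ims))
E
```

```text
[0.48881884 0.29284143 0.22748301]
wrist crop 197 126 60
[array([257.4, 178.9]), array([257.5, 185.1]), array([257.6, 200.4])]
scene crop 162 202 40
[array([203.8, 250.7]), array([202.8, 244. ]), array([200.9, 230.8])]
side crop 200 181 40
[array([240.9, 230.7]), array([240.9, 223.4]), array([240.9, 209.1])]
```

View pics/w4.png

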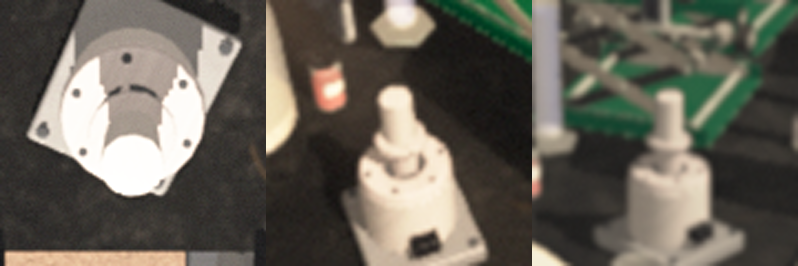

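The anvil stands upright in the socket. Next I'll locate the tapping weight from the earlier wrist pictures: its head is at (326,160) and its handle top at (342,175) in wrist2.

```bash
python3 - <<'E'
from h import *
d=np.load("wrist2.npz");P=(d["K"],d["Rw"],d["o"])
print("top",ray(*P,342.4,174,.1),"head",ray(*P,326.4,160,.028))
E
```

```text
top [0.42413021 0.03766477 0.1       ] head [0.42512812 0.03827339 0.028     ]
```

>>> arm_command(series=[-0.5,1.5,-0.5,0,0,0,0.3,-1.5,4,-1,0,0,0,0.3,-2.8,7.5,-2,0,0,0,0.3,-4,11,-2,0,0,0,0.3,-5,14.5,-2,0,0,0,0.3,-5.4,18,-2,0,0,0,0.3,-5.6,21.5,-2,0,0,0,0.3,-5.8,24,-2,0,0,0,0.3,-5.8,26,-2,0,0,0,0.3,-5.8,26,-2,0,0,0,0.3])

```text
time: 10.02
eef_pos: [0.4263, 0.029, 0.2377]
tcp_rot: [1.0, -0.002, -0.002, 0.0]
contact_force: [0.2, -0.3, -0.2]
opening: 0.704
finger_force: 0.0
```

>>> arm_command(series=[0,0,0,0,0,0,0.3,0,0,0,0,0,0,0.3,0,0,0,0,0,0,0.3])

```text
time: 10.27
eef_pos: [0.4271, 0.0325, 0.239]
tcp_rot: [1.0, 0.001, -0.001, -0.0]
contact_force: [-0.0, 0.1, -0.3]
opening: 0.701
finger_force: 0.0
```

```bash
python3 - <<'E'
from h import *
t=np.array(telemetry.get_state()["eef_pos"]); print(t)
c,K,Rw,o=snap("wrist"); np.savez("wrist5.npz",c=c,K=K,Rw=Rw,o=o)
for p in([.421,.024,.1],[.421,.024,.028]): print(proj(K,Rw,o,p))
u,v=proj(K,Rw,o,[.421,.024,.06]).astype(int); u0,v0=u-80,max(v-60,0); print(u0,v0)
cv2.imwrite("pics/w5.png",cv2.resize(cv2.convertScaleAbs(c[v0:v0+120,u0:u0+160],alpha=1.8,beta=20),(800,600),interpolation=cv2.INTER_CUBIC))
E
```

```text
[0.4271194  0.0324596  0.23897588]
[263.86755125 181.92384172]
[262.26548378 166.44458213]
182 112
```

View pics/w5.png

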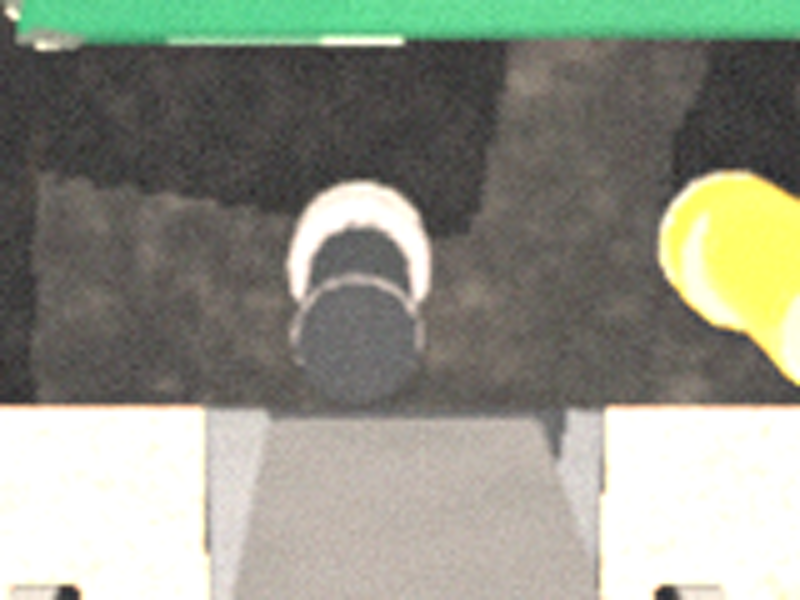

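Crop: the dark handle top is at (358,338) and the white-grey head centre at about (360,252), which puts the weight at (0.424, 0.034). I'll descend and grasp.

>>> arm_command(series=[-0.3,-0.15,1,0,0,0,0.3,-0.3,-0.15,3.5,0,0,0,0.3,-0.3,-0.15,6.5,0,0,0,0.3,-0.3,-0.15,9.5,0,0,0,0.3,-0.3,-0.15,12,0,0,0,0.3,-0.3,-0.15,14.5,0,0,0,0.3,-0.3,-0.15,16.5,0,0,0,0.3,-0.3,-0.15,18,0,0,0,0.3,-0.3,-0.15,18.4,0,0,0,0.3,-0.3,-0.15,18.4,0,0,0,0.3], force=60)

```text
time: 11.15
eef_pos: [0.4229, 0.0339, 0.0541]
tcp_rot: [1.0, 0.0, -0.002, -0.0]
contact_force: [0.9, 0.7, 0.8]
opening: 0.699
finger_force: 0.0
```

>>> arm_command(series=[0,0,0,0,0,0,0.5,0,0,0,0,0,0,0.6,0,0,0,0,0,0,0.7,0,0,0,0,0,0,0.8,0,0,0,0,0,0,1,0,0,0,0,0,0,1,0,0,0,0,0,0,1,0,0,0,0,0,0,1])

```text
time: 11.82
eef_pos: [0.4256, 0.0331, 0.0572]
tcp_rot: [1.0, -0.0, 0.001, -0.0]
contact_force: [-0.9, 1.2, 5.9]
opening: 0.287
finger_force: 58.7
```

>>> arm_command(series=[0,0,-0.5,0,0,0,1,0,0,-2,0,0,0,1,0,0,-4.5,0,0,0,1,0,0,-7.5,0,0,0,1,0,0,-10.5,0,0,0,1,0,0,-13.5,0,0,0,1,0,0,-16.5,0,0,0,1,0,0,-19,0,0,0,1,0,0,-20.5,0,0,0,1,0,0,-20.5,0,0,0,1])

```text
time: 12.65
eef_pos: [0.4259, 0.0327, 0.2645]
tcp_rot: [1.0, -0.0, 0.003, 0.001]
contact_force: [-0.0, -0.5, -2.2]
opening: 0.29
finger_force: 58.9
```

>>> arm_command(series=[0.1,-1.5,0,0,0,0,1,0.3,-4.5,0,0,0,0,1,1,-8,0,0,0,0,1,2,-11.5,0,0,0,0,1,3,-15,0,0,0,0,1,4,-18.5,0,0,0,0,1,5,-21.5,0,0,0,0,1,5.7,-24,0,0,0,0,1,6,-25.7,0,0,0,0,1,6,-25.8,0,0,0,0,1])

```text
time: 13.48
eef_pos: [0.4835, 0.2933, 0.2576]
tcp_rot: [1.0, 0.001, -0.002, 0.0]
contact_force: [-0.3, -0.4, -2.6]
opening: 0.291
finger_force: 59.3
```

>>> arm_command(series=[0,0,0,0,0,0,1,0,0,0,0,0,0,1,0,0,0,0,0,0,1])

```text
time: 13.73
eef_pos: [0.484, 0.2899, 0.2598]
tcp_rot: [1.0, -0.001, -0.001, 0.001]
contact_force: [-0.7, -0.9, -1.8]
opening: 0.285
finger_force: 59.3
```

```bash
python3 - <<'E'
from h import *
s=telemetry.get_state(); print(s["time"],s["eef_pos"],s["tcp_rot"],s["contact_force"])
t=np.array(s["eef_pos"])
for n in("wrist","side","scene"):
    c,K,Rw,o=snap(n); np.savez(n+"6.npz",c=c,K=K,Rw=Rw,o=o)
    # bright blob extents per side view: row-by-row centre of bright low-sat pixels near axis
    if n!="wrist":
        hsv=cv2.cvtColor(c,cv2.COLOR_BGR2HSV)
        m=(hsv[...,2]>110)&(hsv[...,1]<60)
        for z in(.22,.212,.207,.148,.135,.12):
            x,y=(t[0],t[1]) if z>.16 else (.4855,.2915)
            u,v=proj(K,Rw,o,[x,y,z]); row=m[int(round(v)),int(u)-16:int(u)+17]
            idx=np.where(row)[0]+int(u)-16; print(n,z,u.round(1),v.round(1),(idx.min(),idx.max(),idx.mean().round(1)) if len(idx) else None, "".join("#" if b else "." for b in row))
E
```

```text
13.7333 [0.48401741 0.2899388  0.2597605 ] [ 9.99999342e-01 -5.95104143e-04 -8.20908639e-04  5.37159251e-04] [-0.70716639 -0.87167588 -1.77061838]
side 0.22 241.6 186.5 (np.int64(225), np.int64(249), np.float64(239.8)) ###.........#############........
side 0.212 241.6 189.1 (np.int64(227), np.int64(257), np.float64(241.6)) ..##########################.####
side 0.207 241.6 190.7 (np.int64(229), np.int64(257), np.float64(242.6)) ....#########################.###
side 0.148 240.9 209.7 (np.int64(229), np.int64(256), np.float64(240.3)) .....#################.......####
side 0.135 240.9 213.8 (np.int64(236), np.int64(254), np.float64(244.3)) ............##########....#####..
side 0.12 240.9 218.4 (np.int64(238), np.int64(250), np.float64(243.8)) ..............########.####......
scene 0.22 198.8 208.9 (np.int64(193), np.int64(206), np.float64(199.5)) ...........##############........
scene 0.212 199.1 211.5 (np.int64(197), np.int64(206), np.float64(201.5)) ..............##########.........
scene 0.207 199.4 213.1 (np.int64(197), np.int64(208), np.float64(202.5)) ..............############.......
scene 0.148 201.0 231.4 (np.int64(197), np.int64(204), np.float64(200.5)) ............########.............
scene 0.135 201.6 235.2 (np.int64(199), np.int64(205), np.float64(202.0)) ..............#######............
scene 0.12 202.2 239.5 (np.int64(200), np.int64(208), np.float64(204.0)) ..............#########..........
```

>>> arm_command(series=[0.35,-0.17,0.5,0,0,0,1,0.35,-0.17,1.5,0,0,0,1,0.35,-0.17,2.7,0,0,0,1,0.35,-0.17,3.6,0,0,0,1,0.35,-0.17,4.2,0,0,0,1,0.35,-0.17,4.6,0,0,0,1,0.35,-0.17,4.8,0,0,0,1,0.35,-0.17,4.8,0,0,0,1,0.35,-0.17,4.8,0,0,0,1])

```text
time: 14.63
eef_pos: [0.4883, 0.2929, 0.2131]
tcp_rot: [1.0, -0.0, 0.0, -0.0]
contact_force: [-0.2, 0.6, -2.9]
opening: 0.29
finger_force: 59.4
```

>>> arm_command(series=[0,0,0.1,0,0,0,1,0,0,0.2,0,0,0,1,0,0,0.3,0,0,0,1,0,0,0.4,0,0,0,1,0,0,0.4,0,0,0,1,0,0,0.4,0,0,0,1])

```text
time: 15.13
eef_pos: [0.488, 0.2928, 0.2087]
tcp_rot: [1.0, -0.0, -0.0, 0.0]
contact_force: [-0.6, -0.1, -2.1]
opening: 0.292
finger_force: 59.4
```

>>> arm_command(series=[0,0,0.05,0,0,0,1,0,0,0.1,0,0,0,1,0,0,0.15,0,0,0,1,0,0,0.2,0,0,0,1,0,0,0.2,0,0,0,1])

```text
time: 15.55
eef_pos: [0.4881, 0.2928, 0.2069]
tcp_rot: [1.0, -0.0, 0.0, -0.0]
contact_force: [-0.4, -0.6, -2.0]
opening: 0.293
finger_force: 59.4
```

>>> arm_command(series=[0,0,0.05,0,0,0,1,0,0,0.1,0,0,0,1,0,0,0.15,0,0,0,1,0,0,0.15,0,0,0,1])

```text
time: 15.88
eef_pos: [0.4882, 0.2928, 0.2057]
tcp_rot: [1.0, -0.0, 0.0, -0.0]
contact_force: [0.2, -0.6, 0.1]
opening: 0.288
finger_force: 59.5
```

Contact at TCP z of about 0.206.

>>> arm_command(series=[0,0,0.05,0,0,0,1,0,0,0.1,0,0,0,1,0,0,0.15,0,0,0,1,0,0,0.15,0,0,0,1])

```text
time: 16.22
eef_pos: [0.4881, 0.2928, 0.2038]
tcp_rot: [1.0, -0.0, 0.0, -0.0]
contact_force: [-0.2, 0.1, 0.4]
opening: 0.29
finger_force: 59.5
```

>>> arm_command(series=[0,0,0.05,0,0,0,1,0,0,0.1,0,0,0,1,0,0,0.1,0,0,0,1,0,0,0.1,0,0,0,1])

```text
time: 16.55
eef_pos: [0.4881, 0.2928, 0.2028]
tcp_rot: [1.0, -0.0, 0.0, -0.0]
contact_force: [-0.2, -0.1, 0.5]
opening: 0.288
finger_force: 59.5
```

>>> arm_command(series=[0,0,0.05,0,0,0,1,0,0,0.1,0,0,0,1,0,0,0.15,0,0,0,1,0,0,0.15,0,0,0,1])

```text
time: 16.88
eef_pos: [0.4881, 0.2928, 0.2013]
tcp_rot: [1.0, -0.0, 0.0, -0.0]
contact_force: [0.1, -0.6, 0.6]
opening: 0.288
finger_force: 59.6
```

>>> arm_command(series=[0,0,0.05,0,0,0,1,0,0,0.1,0,0,0,1,0,0,0.15,0,0,0,1,0,0,0.15,0,0,0,1])

```text
time: 17.22
eef_pos: [0.4881, 0.2928, 0.1998]
tcp_rot: [1.0, -0.0, 0.0, -0.0]
contact_force: [0.1, -0.9, 0.2]
opening: 0.287
finger_force: 59.6
```

>>> arm_command(series=[0,0,0.05,0,0,0,1,0,0,0.1,0,0,0,1,0,0,0.15,0,0,0,1,0,0,0.2,0,0,0,1])

```text
time: 17.55
eef_pos: [0.4881, 0.2928, 0.1979]
tcp_rot: [1.0, -0.0, 0.0, -0.0]
contact_force: [0.6, -1.8, 1.5]
opening: 0.289
finger_force: 59.7
```

>>> arm_command(series=[0,0,0.05,0,0,0,1,0,0,0.1,0,0,0,1,0,0,0.15,0,0,0,1,0,0,0.2,0,0,0,1])

```text
time: 17.88
eef_pos: [0.4881, 0.2928, 0.1959]
tcp_rot: [1.0, -0.0, 0.0, -0.0]
contact_force: [-0.5, 0.3, 3.1]
opening: 0.289
finger_force: 59.7
```

The net force is about 5.5 N, so the first stroke is done. I'll lift clear.

>>> arm_command(series=[0,0,-0.5,0,0,0,1,0,0,-1,0,0,0,1,0,0,-1,0,0,0,1,0,0,-1,0,0,0,1,0,0,-1,0,0,0,1,0,0,-1,0,0,0,1])

```text
time: 18.38
eef_pos: [0.4877, 0.2927, 0.2053]
tcp_rot: [1.0, -0.0, -0.0, 0.0]
contact_force: [0.7, -0.3, -3.0]
opening: 0.289
finger_force: 59.7
```

>>> arm_command(series=[0,0,0.4,0,0,0,1,0,0,0.7,0,0,0,1,0,0,0.9,0,0,0,1,0,0,1,0,0,0,1,0,0,1.05,0,0,0,1,0,0,1.1,0,0,0,1,0,0,1.1,0,0,0,1])

```text
time: 18.97
eef_pos: [0.4883, 0.2928, 0.1955]
tcp_rot: [1.0, -0.0, 0.0, -0.0]
contact_force: [-0.7, -1.4, 1.5]
opening: 0.293
finger_force: 59.8
```

>>> arm_command(series=[0,0,0.05,0,0,0,1,0,0,0.1,0,0,0,1,0,0,0.15,0,0,0,1,0,0,0.15,0,0,0,1])

```text
time: 19.3
eef_pos: [0.4887, 0.2929, 0.195]
tcp_rot: [1.0, -0.0, 0.001, -0.0]
contact_force: [-1.3, -0.9, 6.4]
opening: 0.288
finger_force: 60.3
```

>>> arm_command(series=[0,0,0.04,0,0,0,1,0,0,0.08,0,0,0,1,0,0,0.1,0,0,0,1,0,0,0.1,0,0,0,1])

```text
time: 19.63
eef_pos: [0.489, 0.293, 0.1948]
tcp_rot: [1.0, -0.0, 0.001, -0.0]
contact_force: [-2.4, -1.3, 8.2]
opening: 0.289
finger_force: 60.5
```

>>> arm_command(series=[0,0,0.04,0,0,0,1,0,0,0.08,0,0,0,1,0,0,0.1,0,0,0,1,0,0,0.1,0,0,0,1])

```text
time: 19.97
eef_pos: [0.4893, 0.2931, 0.1946]
tcp_rot: [1.0, -0.0, 0.002, -0.001]
contact_force: [-2.8, -1.5, 11.4]
opening: 0.289
finger_force: 60.7
```

The force now climbs at about 12 N/mm, so the shank is on the stop. The net push is about 14 N and I want about 17.

>>> arm_command(series=[0,0,0.04,0,0,0,1,0,0,0.08,0,0,0,1,0,0,0.1,0,0,0,1,0,0,0.1,0,0,0,1,0,0,0.1,0,0,0,1])

```text
time: 20.38
eef_pos: [0.4896, 0.2933, 0.1945]
tcp_rot: [1.0, 0.0, 0.002, -0.001]
contact_force: [-1.9, -2.5, 12.9]
opening: 0.291
finger_force: 60.9
```

>>> arm_command(series=[0,0,0.03,0,0,0,1,0,0,0.06,0,0,0,1,0,0,0.06,0,0,0,1,0,0,0.06,0,0,0,1,0,0,0.06,0,0,0,1])

```text
time: 20.8
eef_pos: [0.4899, 0.2934, 0.1943]
tcp_rot: [1.0, -0.0, 0.003, -0.001]
contact_force: [-3.6, -1.5, 13.5]
opening: 0.29
finger_force: 61.0
```

>>> arm_command(series=[0,0,0,0,0,0,1,0,0,0,0,0,0,1])

```text
time: 20.97
eef_pos: [0.4899, 0.2934, 0.1943]
tcp_rot: [1.0, -0.0, 0.003, -0.001]
contact_force: [-2.6, -2.0, 13.6]
opening: 0.29
finger_force: 61.0
```

>>> arm_command(series=[0,0,0.03,0,0,0,1,0,0,0.05,0,0,0,1,0,0,0.05,0,0,0,1,0,0,0.05,0,0,0,1])

```text
time: 21.3
eef_pos: [0.49, 0.2934, 0.1942]
tcp_rot: [1.0, -0.0, 0.003, -0.001]
contact_force: [-2.9, -1.2, 15.5]
opening: 0.29
finger_force: 61.1
```

That's about 17.5 N net. I'll lift off and carry the weight back.

>>> arm_command(series=[0,0,-0.5,0,0,0,1,0,0,-1.5,0,0,0,1,0,0,-3,0,0,0,1,0,0,-5,0,0,0,1,0,0,-7,0,0,0,1,0,0,-7.5,0,0,0,1,0,0,-7.5,0,0,0,1])

```text
time: 21.88
eef_pos: [0.4888, 0.2931, 0.2657]
tcp_rot: [1.0, -0.0, 0.002, -0.001]
contact_force: [0.0, 0.4, -2.6]
opening: 0.285
finger_force: 59.5
```

>>> arm_command(series=[-0.5,1.5,0,0,0,0,1,-1.5,4,0,0,0,0,1,-2.8,7.5,0,0,0,0,1,-4,11,0,0,0,0,1,-5,14.5,0,0,0,0,1,-5.6,18,0,0,0,0,1,-6.2,21.5,0,0,0,0,1,-6.2,24.5,0,0,0,0,1,-6.2,26,0,0,0,0,1,-6.2,26,0,0,0,0,1])

```text
time: 22.72
eef_pos: [0.4251, 0.0304, 0.2621]
tcp_rot: [1.0, -0.002, -0.001, 0.0]
contact_force: [0.3, 0.7, -2.7]
opening: 0.291
finger_force: 59.7
```

>>> arm_command(series=[0,0,0,0,0,0,1,0,0,0,0,0,0,1,0,0,0,0,0,0,1])

```text
time: 22.97
eef_pos: [0.4257, 0.0337, 0.2634]
tcp_rot: [1.0, 0.001, -0.001, -0.0]
contact_force: [0.4, 0.3, -2.3]
opening: 0.288
finger_force: 59.7
```

```bash
python3 - <<'E'
from h import *
def row(m,u,v,w=12):
    a=m[int(round(v)),int(u)-w:int(u)+w+1]; return "".join("#" if b else "." for b in a)
s=telemetry.get_state(); print(s["time"],s["eef_pos"],s["tcp_rot"],s["contact_force"])
for n in("scene","side"):
    c,K,Rw,o=snap(n); hsv=cv2.cvtColor(c,cv2.COLOR_BGR2HSV); m=(hsv[...,2]>110)&(hsv[...,1]<60)
    for z in(.145,.14,.135,.125,.115,.105,.1):
        u,v=proj(K,Rw,o,[.4855,.2915,z]); print(n,z,u.round(1),v.round(1),row(m,u,v))
E
```

```text
22.9667 [0.4256883  0.03373589 0.26340183] [ 9.99999548e-01  5.75199122e-04 -6.80374190e-04 -3.30596995e-04] [ 0.4042502   0.28041969 -2.28353746]
scene 0.145 201.1 232.3 ..........#####..........
scene 0.14 201.4 233.7 ........#########........
scene 0.135 201.6 235.2 ........#########........
scene 0.125 202.0 238.1 ..........#######........
scene 0.115 202.4 240.9 ..........#######........
scene 0.105 202.8 243.8 ..........#############..
scene 0.1 203.0 245.2 ..........##############.
side 0.145 240.9 210.6 ...#####..######........#
side 0.14 240.9 212.2 .....############.......#
side 0.135 240.9 213.8 ........##########....###
side 0.125 240.9 216.9 .........###############.
side 0.115 240.9 220.0 ..........########.......
side 0.105 240.9 223.0 .........#########.......
side 0.1 240.9 224.6 ........############.....
```

The anvil is seated lower and upright. I'll lower the weight.

>>> arm_command(series=[0,0,1,0,0,0,1,0,0,3.5,0,0,0,1,0,0,6.5,0,0,0,1,0,0,9.5,0,0,0,1,0,0,12.5,0,0,0,1,0,0,15,0,0,0,1,0,0,17,0,0,0,1,0,0,18.7,0,0,0,1,0,0,19.7,0,0,0,1,0,0,20,0,0,0,1])

```text
time: 23.9
eef_pos: [0.4242, 0.0334, 0.0619]
tcp_rot: [1.0, 0.0, -0.002, -0.0]
contact_force: [-0.0, -0.1, -2.9]
opening: 0.288
finger_force: 59.7
```

>>> arm_command(series=[0,0,0,0,0,0,1,0,0,0.1,0,0,0,1,0,0,0.2,0,0,0,1,0,0,0.3,0,0,0,1,0,0,0.3,0,0,0,1])

```text
time: 24.32
eef_pos: [0.4265, 0.0327, 0.0619]
tcp_rot: [1.0, -0.0, 0.001, 0.0]
contact_force: [-0.3, 0.5, -2.8]
opening: 0.286
finger_force: 59.7
```

>>> arm_command(series=[0,0,0.05,0,0,0,1,0,0,0.1,0,0,0,1,0,0,0.1,0,0,0,1])

```text
time: 24.57
eef_pos: [0.426, 0.0328, 0.0603]
tcp_rot: [1.0, -0.0, 0.0, -0.0]
contact_force: [0.3, 1.3, -2.3]
opening: 0.286
finger_force: 59.7
```

>>> arm_command(series=[0,0,0.1,0,0,0,1,0,0,0.2,0,0,0,1,0,0,0.2,0,0,0,1,0,0,0.2,0,0,0,1])

```text
time: 24.9
eef_pos: [0.4259, 0.0328, 0.058]
tcp_rot: [1.0, -0.0, -0.0, -0.0]
contact_force: [0.0, 0.4, -2.3]
opening: 0.283
finger_force: 59.7
```

>>> arm_command(series=[0,0,0.05,0,0,0,1,0,0,0.1,0,0,0,1,0,0,0.1,0,0,0,1,0,0,0.1,0,0,0,1])

```text
time: 25.23
eef_pos: [0.426, 0.0328, 0.0572]
tcp_rot: [1.0, -0.0, 0.0, 0.0]
contact_force: [0.9, 0.3, -1.4]
opening: 0.29
finger_force: 59.8
```

>>> arm_command(series=[0,0,0.05,0,0,0,1,0,0,0.1,0,0,0,1,0,0,0.1,0,0,0,1,0,0,0.1,0,0,0,1])

```text
time: 25.57
eef_pos: [0.4263, 0.0328, 0.0572]
tcp_rot: [1.0, -0.0, -0.0, -0.0]
contact_force: [-2.6, 0.8, 5.1]
opening: 0.287
finger_force: 60.3
```

It is seated on the worktop. I'll open gently and retreat.

>>> arm_command(series=[0,0,-0.1,0,0,0,1,0,0,-0.1,0,0,0,0.68,0,0,-0.1,0,0,0,0.6,0,0,-0.1,0,0,0,0.45,0,0,-0.1,0,0,0,0.3,0,0,-0.1,0,0,0,0.3,0,0,-2,0,0,0,0.3,0,0,-5,0,0,0,0.3,0,0,-8,0,0,0,0.3,0,0,-11,0,0,0,0.3])

```text
time: 26.4
eef_pos: [0.4255, 0.0329, 0.1671]
tcp_rot: [1.0, -0.0, -0.0, -0.0]
contact_force: [0.5, -0.1, -0.3]
opening: 0.697
finger_force: 0.0
```

>>> arm_command(series=[0,0,-4,0,0,0,0.3,0,0,-8,0,0,0,0.3,0,0,-8,0,0,0,0.3,0,0,-8,0,0,0,0.3,0,0,-8,0,0,0,0.3])

```text
time: 26.82
eef_pos: [0.4257, 0.0328, 0.2458]
tcp_rot: [1.0, -0.0, -0.0, 0.0]
contact_force: [-0.5, -0.1, -1.1]
opening: 0.703
finger_force: 0.0
```

```bash
python3 - <<'E'
from h import *
s=telemetry.get_state(); print(s["time"],s["eef_pos"],s["contact_force"],s["finger_force"])
c,K,Rw,o=snap("scene"); a=np.load("scene.npz")["c"]
# weight upright: compare the weight's patch with the first picture; patch tops/centre
g=[cv2.cvtColor(i,cv2.COLOR_BGR2GRAY) for i in(a,c)]
t=g[0][203:240,274:296]; r=cv2.matchTemplate(g[1][190:255,260:312],t,cv2.TM_CCOEFF_NORMED); _,m,_,l=cv2.minMaxLoc(r)
print("weight patch score",m,"shift",l[0]-14,l[1]-13)
h=cv2.cvtColor(c,cv2.COLOR_BGR2HSV); mm=(h[...,2]>110)&(h[...,1]<60)
for v in range(228,250,2): print(v,"".join("#" if b else "." for b in mm[v,188:220]))
E
```

```text
26.8167 [0.42574286 0.03279745 0.24583221] [-0.46649191 -0.05546502 -1.05389917] 0.0
weight patch score 0.9163731336593628 shift 0 0
228 ................................
230 ................................
232 ...........#####................
234 .........#########..............
236 .........#########..............
238 ...........#######..............
240 ............######..............
242 ............#######.............
244 ............#############.......
246 ............##############......
248 ........####.###############....
```

```bash
python3 -c "
from plant import ctrl; print(ctrl.sign_off())"
```

```text
the job is handed in; nothing more can be done
None
```

I handed the job in at about 27 s of the 72 s limit. The anvil was driven onto the stop in two strokes, with a final push of about 17.5 N and the collar about 11 mm above the mouth. The tapping weight stands upright back in its place and nothing is held; the sign-off returned no verdict.

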